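Take the pile on the welding bench apart and put each piece away

ROBOT

A 7-joint arm with a two-finger parallel gripper is mounted at the origin on a cart in front of the work surface, level with it; the furniture and walls round the work are solid. World frame = base frame: x ahead of the robot, y to its left, z up, the work surface at z = 0. Lengths are in m, angles in rad, forces in N, time in s.
With the tool pointing down it reaches from about 0.425 to 0.825 m from the base axis. Payload 3.6 kg.
Tool frame: the origin (TCP) lies between the finger pads; the fingertips stand 11 mm ahead of it and the grasp point (between the pads) lies 8 mm behind it; x points along the fingers, y is the direction in which the jaws open and shut, and the axes are right-handed (so a half turn about x gives the same grasp; the last joint's range is limited). The gripper opens to 93 mm and grips with 3 to 60 N. Pads are 15 mm wide; open, the fingers measure 128 mm over their backs; the gripper's body (75 mm by 188 mm) begins 65 mm behind the grasp point.
Start: joints at [-1.145, 0.615, -0.013, 1.423, 0.008, 1.103, -0.04], TCP at [0.284, 0.585, 0.201] pointing down, gripper open.
Joint ranges: [-3.12, 3.12], [-0.3, 2.06], [-1.34, 1.32], [0.26, 2.42], [-1.36, 4.5], [0.01, 1.98], [-2.84, 2.84]. Speed limits (rad/s): [2.79, 2.79, 3.14, 3.14, 3.14, 3.14, 3.14].

INTERFACE

Orientations are given as a unit quaternion [x, y, z, w].
In Python, from rig import r gives the robot as it stands. The module is installed in compiled form; this text tells all that it offers.
- The arm moves only by the tool move_arm, never from a script. Its argument "plan" is a list of rows, each a list of 6 numbers: the shift along the tool's x, y, z as a fraction of full scale, then the turn, a rotation vector about the tool's x, y, z as a fraction of full scale. A call has 1 to 20 rows; each row is the pose to reach, as a shift and turn from the pose commanded when the call began, along the tool's axes at that moment; what a row does not reach only later rows make up. Full scale, the value 1, is 0.8 m for a shift and pi/4 rad for a turn. A row lasts 1/10 s, in which the tool goes at most 50 mm and 8.59 degrees, less where a joint would pass 70% of its speed; a pose out of reach is approached as far as the arm can. A call with a number of a shift or a turn outside -1 to 1 is refused whole. A call with a gripper value outside its range is refused whole. "jaw" is the closure, from 0 (fully open) to 1 (shut), set as the call begins (left out, the last holds). The fingers move at their own pace and stop on an object; "newtons" is the grip in N (left out, the last holds). Time passes only in rows, so rows that repeat a pose let the fingers close. It gives the time, the measured TCP pose, the force and the opening at its end, in the units of the state.
- r.get_obs(): the state, without advancing time (a new reading comes with each control period).
- r.capture(name): name is "side" or "top" or "wrist"; returns the picture (384x512x3 uint8, red, green, blue); there is no depth.
- r.camera_info(name): a dict with "vfov" (degrees; the focal length in pixels is half the picture's height over the tangent of half this angle, whatever the lens; pixels are square), "cx", "cy" (the principal point, pixels), "eye" and "orientation" of the camera in the world. Camera axes: x right, y down, z forward; pixel columns grow to the right and rows downward; lengths in m; the calibration is good to about 2 mm. A picture is of the moment at which its call begins: read the wrist's pose just before it. camera_info takes no time and is no camera call; for the wrist camera it gives the pose at the moment of the call.
- r.job_done(): hands the job in, once; it reports no verdict.
The state is a dict: "time": time; "joint_positions": joint angles; "qd": joint speeds; "joint_torque": joint torques, N m; "position": TCP position; "orientation": TCP orientation; "contact_force": force on the tool from outside, world axes, zero at the start; "wrist_torque": the same for the moment, N m; "width": opening from 0.0 (shut) to 1.0 (fully open).
Only numpy, scipy, OpenCV 4.12 (cv2) and the standard library are available. Lean on these libraries where they do the work, as an engineer would, in place of code of your own. Each camera call takes 0.05 s, during which the arm holds its last target. There are 200 camera calls.

TASK

Take the pile on the bench apart from the top down, one piece at a time, and put each piece away: drop the hex nut into the deep square box, stand the round steel slug upright in the middle of the round dish, lay the small magnet flat in the middle of the small rectangular tray, and the large magnet flat in the middle of the large rectangular tray, each magnet with its long side along the tray's long side. Leave the roll of tape and the tape measure where they stand.

Things in the scene. Friction and masses are not known exactly. Their poses are not given: they have to be found in the camera images.
- hex_nut: Plain steel M12 hex nut, 19 mm across flats, 22 over corners, 10 high, 20 g, on top of the pile (slug under it). Origin: centre of its underside; z up; x is square to two of its flats, y points at a corner.
- round_slug: Grey turned steel bar offcut, a standing cylinder 31 mm in diameter, 35 high, 190 g; third from the bottom of the pile, on the small magnet. Origin: centre of its underside; z is its axis, up.
- small_magnet: Smaller arrow-shaped welding magnet (red plates, steel core; acts as a plain rigid block, does not pull), 42 (x) x 54 (y) x 16 mm, 120 g, lying flat on the large magnet. Origin: centre of its underside. +x points at the blunt nose, 21 mm wide; its nose and its straight back edge are parallel, 42 mm apart, at y = 0.
- large_magnet: Larger arrow-shaped welding magnet (same looks; does not pull), 59 (x) x 84 (y) x 16 mm, 300 g, lying flat on the bench at the bottom of the pile. Origin: centre of its underside. +x points at the blunt nose, 20 mm wide; nose and straight back edge are parallel, 59 mm apart, at y = 0.
- nut_box: Empty square bare-aluminium box, 72 x 72 mm, 26 high (the deepest of the containers), walls 2.5 thick, floor 2.5 mm up, fixed to the bench. Origin: centre of its underside. The nut may be let go just over the rim.
- round_dish: Round shallow steel dish with a dark rubber floor, 76 mm over the rim, rim 10 high, floor 3 mm up and 64 in diameter, fixed to the bench. Origin: centre of its underside.
- small_tray: Small rectangular steel tray with a dark rubber floor, 66 (x) x 78 (y, its long side) mm outside, rim 7 high, walls 2.5 thick, floor 2 mm up, a small lug on each short side, fixed to the bench. Origin: centre of its underside.
- large_tray: Large rectangular steel tray of the same make, 84 (x) x 108 (y, its long side) mm outside, rim 7 high, walls 2.5 thick, floor 2 mm up, fixed to the bench. Origin: centre of its underside.
- tape_roll: Roll of masking tape lying flat, 100 mm in diameter, 25 high, loose. Bystander: leave it. Origin: centre of its underside.
- tape_measure: Yellow tape measure standing on edge, 36 (x) x 76 (y) x 64 mm, loose, behind the work. Bystander: leave it. Origin: centre of its underside.
Things that resemble listed ones, but are neither listed nor needed, are in the scene too. Several things have the shape of the round_slug; the one meant has the colours described above.

How it is judged:
On the way, in this order (a step that is already met when the one before it is completed fails the run):
1. the hex nut lies in the square box (horizontal distance between hex_nut and nut_box below 0.036 m and z of hex_nut in the frame of nut_box below 0.02 m and contact force between the fingers and hex_nut below 0.1 N), for 0.2 s.
2. the slug stands in the round dish, let go (horizontal distance between round_slug and round_dish below 0.012 m and z of round_slug in the frame of round_dish below 0.006 m and angle between round_slug's own z axis and vertical below 0.1 rad and contact force between the fingers and round_slug below 0.1 N), for 0.2 s.
3. the small magnet lies in the small tray, let go (horizontal distance between small_magnet and small_tray below 0.012 m and z of small_magnet in the frame of small_tray below 0.006 m and angle between small_magnet's own z axis and vertical below 0.1 rad and angle between the y axis of small_magnet and the y axis of small_tray, either way round below 0.26 rad and contact force between the fingers and small_magnet below 0.1 N), for 0.2 s.
4. the large magnet lies in the large tray, let go (horizontal distance between large_magnet and large_tray below 0.012 m and z of large_magnet in the frame of large_tray below 0.006 m and angle between large_magnet's own z axis and vertical below 0.1 rad and angle between the y axis of large_magnet and the y axis of large_tray, either way round below 0.26 rad and contact force between the fingers and large_magnet below 0.1 N), for 0.2 s.
At the end, for the whole second after the job is handed in: Nut inside the square box; slug upright on the dish floor within 12 mm of its centre; each magnet flat on the floor of its own tray, within 12 mm of its centre and 15 degrees of its long side; all at rest and let go (horizontal distance between hex_nut and nut_box below 0.036 m and z of hex_nut in the frame of nut_box below 0.02 m and horizontal distance between round_slug and round_dish below 0.012 m and z of round_slug in the frame of round_dish below 0.006 m and angle between each of round_slug, small_magnet, large_magnet's own z axis and vertical below 0.1 rad and horizontal distance between small_magnet and small_tray below 0.012 m and z of small_magnet in the frame of small_tray below 0.006 m and angle between the y axis of small_magnet and the y axis of small_tray, either way round below 0.26 rad and horizontal distance between large_magnet and large_tray below 0.012 m and z of large_magnet in the frame of large_tray below 0.006 m and angle between the y axis of large_magnet and the y axis of large_tray, either way round below 0.26 rad and linear speed of each of hex_nut, round_slug, small_magnet, large_magnet below 0.01 m/s); the robot touches nothing.
It fails at once if a bystander (roll of tape or tape measure) is shifted by more than 20 mm (distance of any of tape_roll, tape_measure from where it was at the start of the episode above 0.02 m).
It also fails if it takes over 112 s, if anything falls off the work surface, if the arm or the gripper's body presses on something with over 40 N, if the wrist force passes 120 N, or if a joint passes its speed limit or range.

## Working session

There is one attempt and no reset: what is moved stays moved. The work goes in short steps, Python scripts to look and compute and a tool call to move; the robot and the scene stay as the last step left them, time stands still between calls to the robot, and variables do not carry over. Pictures are saved under pics/ and viewed, about 12 in all and at most 16, crops included, and the job is handed in when it is done.

Besides the shell and the picture viewer there is one more tool, called after "Call:" by a JSON object that holds its "op" and its "data". move_arm: Moves the arm, as the interface text tells. Its arguments: {"type":"object","properties":{"plan":{"type":"array","items":{"type":"array","items":{"type":"number","minimum":-1,"maximum":1}}},"jaw":{"type":"number"},"newtons":{"type":"number"}},"required":["plan"]}

```bash
mkdir -p pics; python3 - <<'E'
from rig import r
import cv2
o=r.get_obs();print(o)
for n in("top","side","wrist"):
    print(n,r.camera_info(n)); cv2.imwrite(f"pics/{n}0.png",r.capture(n)[:,:,::-1])
E
```

```text
{'time': 0.0, 'joint_positions': array([-1.14547472,  0.61590534, -0.01262177,  1.42487366,  0.00812408,
        1.10339138, -0.0404293 ]), 'qd': array([-8.65394108e-04, -1.25649012e-03, -7.77864341e-04, -1.03425874e-03,
        5.53863055e-04, -4.07424340e-04,  8.64966067e-06]), 'joint_torque': array([-1.15894272e-04, -4.58926177e+01,  2.08875798e-01, -1.65742081e+01,
       -6.11204118e-02,  2.05153855e-02,  2.28872204e-04]), 'position': array([0.28342862, 0.5840333 , 0.19969859]), 'orientation': array([ 0.15749474,  0.68932455, -0.15924446,  0.68896173]), 'contact_force': array([-0.50321185, -0.52437784,  0.21036299]), 'wrist_torque': array([ 3.51771794e-02, -2.37609903e-03,  6.21397865e-05]), 'width': 0.9982928573087957}
top {'vfov': 48.23522215915948, 'cx': 260.0437494622937, 'cy': 188.83052149998824, 'eye': array([ 0.49599659, -0.01793159,  1.04274662]), 'orientation': array([-0.70267111,  0.70742768, -0.06125831,  0.04524176])}
side {'vfov': 44.09327020232914, 'cx': 261.61346614753444, 'cy': 190.90932941284186, 'eye': array([0.36209706, 0.7980189 , 0.59562999]), 'orientation': array([-0.13240483,  0.85761732, -0.4896002 ,  0.08516541])}
wrist {'vfov': 60.53995813849494, 'cx': 253.71704838265194, 'cy': 189.31772685666132, 'eye': array([0.2108721 , 0.61922028, 0.38275284]), 'orientation': array([0.83800465, 0.52572964, 0.07652578, 0.12450043])}
```

View pics/top0.png

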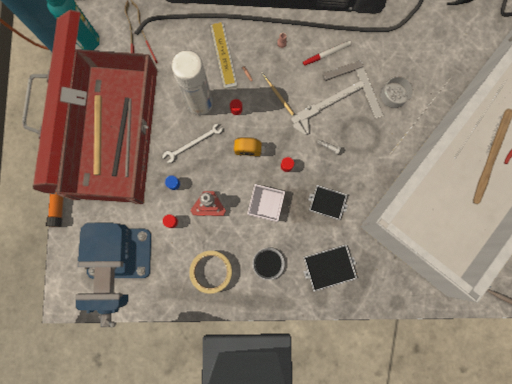

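View pics/side0.png

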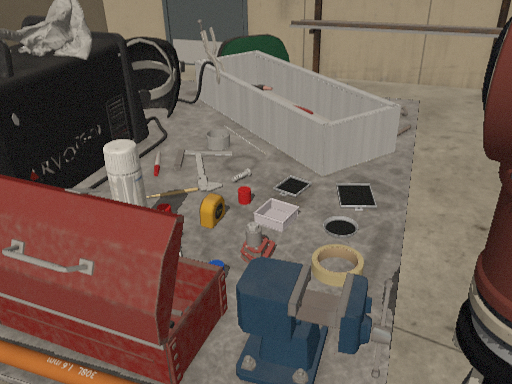

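Top view: pile near (207,203), square box (267,203), dish (268,264), small tray (328,202), large tray (330,268), tape roll (210,272) and tape measure (247,147). The side view agrees, with the pile at (255,240).

```bash
cat > h.py <<'E'
import numpy as np, cv2
from scipy.spatial.transform import Rotation as R
from rig import r
def ray(ci,p):
    f=192/np.tan(np.radians(ci['vfov'])/2)
    d=R.from_quat(ci['orientation']).apply([(p[0]-ci['cx'])/f,(p[1]-ci['cy'])/f,1.])
    return np.array(ci['eye']),d
def onz(ci,p,z):
    e,d=ray(ci,p); return e+d*(z-e[2])/d[2]
def proj(ci,P):
    f=192/np.tan(np.radians(ci['vfov'])/2)
    q=R.from_quat(ci['orientation']).inv().apply(np.atleast_2d(P)-ci['eye'])
    return np.c_[q[:,0]/q[:,2]*f+ci['cx'],q[:,1]/q[:,2]*f+ci['cy']]
def tri(c1,p1,c2,p2):
    a,u=ray(c1,p1);b,v=ray(c2,p2)
    s=np.linalg.lstsq(np.c_[u,-v],b-a,rcond=None)[0]
    A,B=a+u*s[0],b+v*s[1]; return (A+B)/2,np.linalg.norm(A-B)
def shift(target,yaw=0):
    "plan row for a world target TCP position and a turn about tool x (rad), from measured pose"
    o=r.get_obs(); q=R.from_quat(o['orientation'])
    return q.inv().apply(np.array(target)-o['position'])/.8
def crop(img,x0,y0,x1,y1,k,name):
    cv2.imwrite(name,cv2.resize(img[y0:y1,x0:x1,::-1],None,fx=k,fy=k,interpolation=cv2.INTER_CUBIC))
E
python3 - <<'E'
from h import *
t=cv2.imread("pics/top0.png"); ci=r.camera_info("top")
for n,p,z in [("pile",(207,199),.077),("pilebase",(208,208),.016),("box",(267,203),.026),("dish",(268,264),.01),("st",(328,202),.007),("lt",(330,268),.007),("roll",(210,272),.025),("tm",(247,147),.064)]: print(n,onz(ci,p,z).round(3))
crop(t[:,:,::-1],170,130,370,300,4,"pics/topc.png")
q=R.from_quat(r.get_obs()['orientation']);print(q.as_matrix().round(3))
w=r.camera_info("wrist");e=q.inv().apply(w['eye']-r.get_obs()['position']);print(e,(q.inv()*R.from_quat(w['orientation'])).as_matrix().round(3))
E
```

```text
pile [0.62  0.08  0.077]
pilebase [0.606 0.083 0.016]
box [ 0.616 -0.058  0.026]
dish [ 0.472 -0.059  0.01 ]
st [ 0.62  -0.208  0.007]
lt [ 0.461 -0.207  0.007]
roll [0.455 0.076 0.025]
tm [ 0.744 -0.011  0.064]
[[-0.001  0.437  0.9  ]
 [-0.002  0.9   -0.437]
 [-1.    -0.002  0.   ]]
[-0.18293314 -0.00051852 -0.08065298] [[ 0.    -0.289  0.957]
 [ 1.     0.001 -0.   ]
 [-0.001  0.957  0.289]]
```

View pics/topc.png

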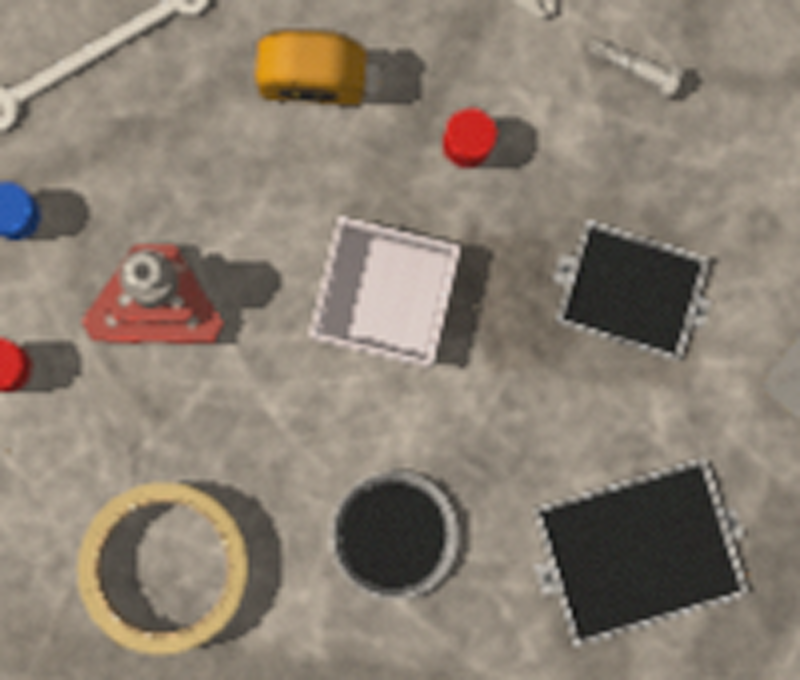

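The pile's large magnet has its nose pointing to +x and its back roughly along y. Box corners, dish and tray rims are clear in the crop. I'll lift, cross over and look down on the pile.

Call:
{"op": "move_arm", "data": {"plan": [[-0.06, 0, 0, 0, 0, 0], [-0.12, 0, 0, 0, 0, 0], [-0.18, 0, 0, 0, 0, 0], [-0.224, 0, 0, 0, 0, 0], [-0.224, -0.387, 0.648, 1, 0, 0], [-0.224, -0.387, 0.648, 1, 0, 0], [-0.224, -0.387, 0.648, 1, 0, 0], [-0.224, -0.387, 0.648, 1, 0, 0], [-0.224, -0.387, 0.648, 1, 0, 0], [-0.224, -0.387, 0.648, 1, 0, 0], [-0.224, -0.387, 0.648, 1, 0, 0], [-0.224, -0.387, 0.648, 1, 0, 0], [-0.224, -0.387, 0.648, 1, 0, 0], [-0.224, -0.387, 0.648, 1, 0, 0], [-0.224, -0.387, 0.648, 1, 0, 0], [-0.224, -0.387, 0.648, 1, 0, 0], [-0.224, -0.387, 0.648, 1, 0, 0], [-0.224, -0.387, 0.648, 1, 0, 0]], "jaw": 0}}

```text
time: 1.95
position: [0.6152, 0.0781, 0.3791]
orientation: [0.411, 0.576, -0.412, 0.575]
contact_force: [0.2, 1.1, 0.4]
width: 0.999
```

Call:
{"op": "move_arm", "data": {"plan": [[0.06, 0, 0, 0.15, 0, 0], [0.12, 0, 0, 0.3, 0, 0], [0.18, 0, 0, 0.42, 0, 0], [0.2, 0, 0, 0.42, 0, 0], [0.2, 0, 0, 0.42, 0, 0], [0.2, 0, 0, 0.42, 0, 0]]}}

```text
time: 2.55
position: [0.6152, 0.082, 0.221]
orientation: [0.499, 0.502, -0.498, 0.502]
contact_force: [0.5, -0.5, 0.8]
width: 1.0
```

```bash
python3 - <<'E'
from h import *
ci=r.camera_info("wrist");im=r.capture("wrist");cv2.imwrite("pics/w1.png",im[:,:,::-1])
print(ci,r.get_obs()['position'],R.from_quat(r.get_obs()['orientation']).as_matrix().round(3))
np.save("w1.npy",ci,allow_pickle=True)
crop(im,0,0,512,384,1.5,"pics/w1c.png")
E
```

```text
{'vfov': 60.53995813849494, 'cx': 253.71704838265194, 'cy': 189.31772685666132, 'eye': array([0.61452831, 0.16218874, 0.40403706]), 'orientation': array([9.89279660e-01, 3.91854107e-03, 6.19165092e-04, 1.45979508e-01])} [0.6158711  0.08145882 0.22190668] [[ 0.003  1.     0.006]
 [ 0.001  0.006 -1.   ]
 [-1.     0.003 -0.001]]
```

View pics/w1c.png

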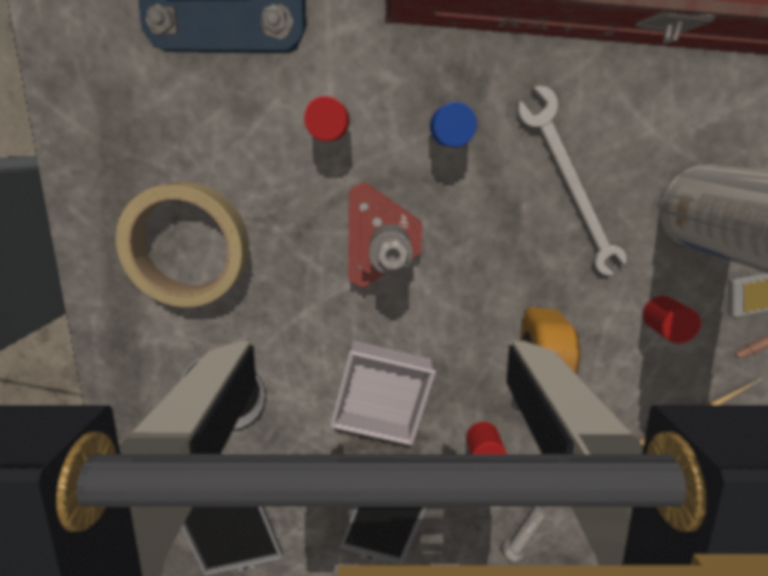

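The wrist view shows the pile at (385,240)/1.5, with the nut hole near (392,253)/1.5 and the box at (383,392)/1.5. Next I'll measure.

```bash
python3 - <<'E'
from h import *
im=cv2.imread("pics/w1.png"); crop(im[:,:,::-1],222,114,292,204,6,"pics/w1p.png")
t=cv2.imread("pics/top0.png"); ct=r.camera_info("top"); cw=r.camera_info("wrist")
p,e=tri(ct,(206.5,197.5),cw,(261.3,168.7));print("nut",p.round(4),e.round(4))
# dark tray floors in top
m=(t.max(2)<60).astype(np.uint8)
n,l,s,c=cv2.connectedComponentsWithStats(m)
for i in range(1,n):
    if s[i,4]>400 and 240<c[i][0]<370 and 180<c[i][1]<300:
        ys,xs=np.where(l==i); pts=np.array([onz(ct,q,.002)[:2] for q in zip(xs,ys)],np.float32)
        print("floor",c[i].round(1),s[i,4],pts.mean(0).round(4),cv2.minAreaRect(pts*1000))
# red magnets, top and wrist
for nm,img,ci,z,box in(("top",t,ct,.016,(188,185,230,222)),("wr",im,cw,.016,(225,115,290,200))):
    b,g,R_=[img[...,k].astype(int) for k in range(3)]
    m=((R_>1.5*g)&(R_>70)).astype(np.uint8); k=np.zeros_like(m);k[box[1]:box[3],box[0]:box[2]]=1
    cs,_=cv2.findContours(m*k,0,2); cc=max(cs,key=cv2.contourArea); h=cv2.convexHull(cc)
    a=cv2.approxPolyDP(h,2.0,True)[:,0]
    print(nm,[(tuple(q),onz(ci,q,z)[:2].round(4).tolist()) for q in a])
E
```

```text
nut [0.6245 0.0821 0.0664] 0.0006
floor [327.7 202.2] 671 [ 0.62   -0.2078] ((620.0833740234375, -207.7930145263672), (69.83366394042969, 58.00930404663086), 72.09259796142578)
floor [329.5 267.6] 1357 [ 0.4623 -0.2072] ((462.63385009765625, -207.32632446289062), (76.51301574707031, 100.35530853271484), 15.62639331817627)
floor [267.6 263.4] 532 [ 0.4734 -0.0589] ((473.3622741699219, -58.615623474121094), (59.92610168457031, 58.95574188232422), 89.52639770507812)
top [((np.int32(225), np.int32(210)), [0.601, 0.0426]), ((np.int32(223), np.int32(215)), [0.589, 0.0474]), ((np.int32(197), np.int32(215)), [0.5894, 0.1095]), ((np.int32(191), np.int32(211)), [0.5991, 0.1239]), ((np.int32(199), np.int32(198)), [0.6303, 0.1052]), ((np.int32(217), np.int32(198)), [0.6301, 0.062])]
wr [((np.int32(244), np.int32(122)), [0.6047, 0.126]), ((np.int32(279), np.int32(147)), [0.6463, 0.097]), ((np.int32(280), np.int32(166)), [0.6482, 0.0739]), ((np.int32(245), np.int32(189)), [0.6058, 0.0446]), ((np.int32(239), np.int32(190)), [0.5984, 0.0433]), ((np.int32(233), np.int32(186)), [0.5911, 0.0484]), ((np.int32(232), np.int32(181)), [0.5899, 0.0547]), ((np.int32(233), np.int32(127)), [0.5919, 0.1201])]
```

View pics/w1p.png

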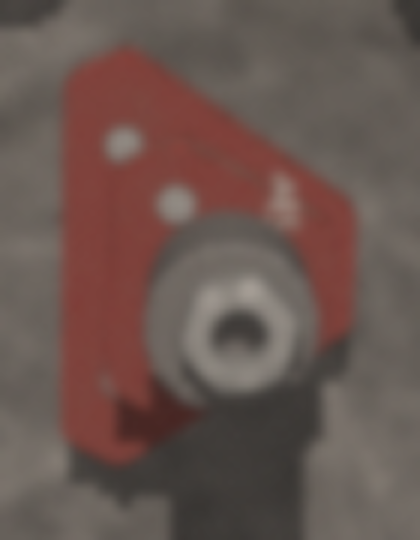

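The nut has corners along image left/right (world ±x) and flats facing ±y. So a jaw yaw of +30° meets flats. I'll go closer over it for a second wrist view.

Call:
{"op": "move_arm", "data": {"plan": [[0.05, 0.01, -0.002, -0.18, 0, 0], [0.08, 0.01, -0.002, -0.36, 0, 0], [0.08, 0.01, -0.002, -0.54, 0, 0], [0.08, 0.01, -0.002, -0.667, 0, 0], [0.08, 0.01, -0.002, -0.667, 0, 0], [0.08, 0.01, -0.002, -0.667, 0, 0]], "jaw": 0.3}}

```text
time: 3.2
position: [0.6241, 0.0818, 0.1578]
orientation: [0.354, 0.612, -0.352, 0.614]
contact_force: [0.0, -0.0, -0.5]
width: 0.7
```

```bash
python3 - <<'E'
from h import *
c1=np.load("w1.npy",allow_pickle=True).item()
o=r.get_obs();c2=r.camera_info("wrist");im=r.capture("wrist");cv2.imwrite("pics/w2.png",im[:,:,::-1]);np.save("w2.npy",c2,allow_pickle=True)
print(o['position'])
uv=proj(c2,[.6245,.083,.077])[0].round().astype(int);print(uv)
x0,y0=uv-35;crop(im,x0,y0,x0+70,y0+70,7,"pics/w2c.png");print(x0,y0)
E
```

```text
[0.62408931 0.08180536 0.15777613]
[255 189]
220 154
```

View pics/w2c.png

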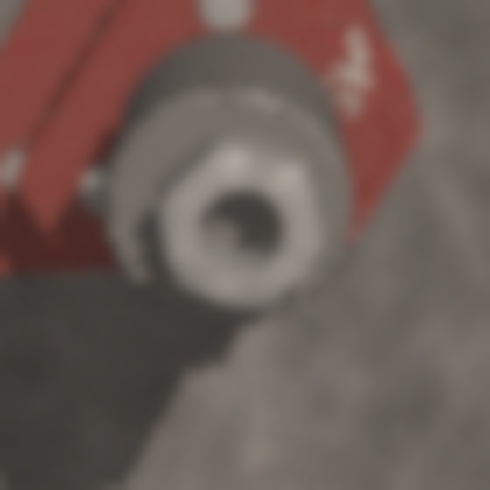

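```bash
python3 - <<'E'
from h import *
c1=np.load("w1.npy",allow_pickle=True).item();c2=np.load("w2.npy",allow_pickle=True).item()
p,e=tri(c1,(262,169.3),c2,(254.7,186.1));print(p,e)
print(onz(c2,(254.7,186.1),.077))
for c in c2,: print(onz(c,(220+230/7,154+90/7+15),.067))  # slug centre rough
# box: bright mask in w1 (rim) and top
for nm,ci,b in(("w1",c1,(215,222,295,300)),("top0",r.camera_info("top"),(245,182,290,225))):
    im=cv2.imread(f"pics/{nm}.png");g=im[b[1]:b[3],b[0]:b[2]].min(2)
    cs,_=cv2.findContours((g>(120 if nm=="w1" else 185)).astype(np.uint8),0,2);h=cv2.convexHull(np.vstack(cs));rc=cv2.minAreaRect(h);q=cv2.boxPoints(rc)+b[:2]
    print(nm,rc,[onz(ci,v,.026)[:2].round(3).tolist() for v in q], onz(ci,np.array(rc[0])+b[:2],.026).round(4))
E
```

```text
[0.6237511  0.08384572 0.07225961] 0.00010144612067303812
[0.62303472 0.08508463 0.077     ]
[0.62125655 0.0850796  0.067     ]
w1 ((40.380828857421875, 40.15285110473633), (58.329856872558594, 59.75502395629883), 14.743562698364258) [[0.572, -0.082], [0.592, 0.001], [0.663, -0.019], [0.646, -0.104]] [ 0.6184 -0.0497  0.026 ]
top0 ((21.059551239013672, 20.324718475341797), (30.101028442382812, 30.436229705810547), 13.5704345703125) [[0.591, -0.012], [0.662, -0.03], [0.645, -0.1], [0.574, -0.082]] [ 0.6177 -0.0558  0.026 ]
```

Call:
{"op": "move_arm", "data": {"plan": [[0.03, 0.001, -0.0033, 0, 0, 0], [0.06, 0.001, -0.0033, 0, 0, 0], [0.085, 0.001, -0.0033, 0, 0, 0], [0.0965, 0.001, -0.0033, 0, 0, 0], [0.0965, 0.001, -0.0033, 0, 0, 0], [0.0965, 0.001, -0.0033, 0, 0, 0]]}}

```text
time: 3.85
position: [0.6232, 0.0843, 0.0798]
orientation: [0.353, 0.612, -0.352, 0.614]
contact_force: [0.6, -0.6, -0.2]
width: 0.703
```

Call:
{"op": "move_arm", "data": {"plan": [[0, 0, 0, 0, 0, 0], [0, 0, 0, 0, 0, 0], [0, 0, 0, 0, 0, 0], [0, 0, 0, 0, 0, 0], [0, 0, 0, 0, 0, 0], [0, 0, 0, 0, 0, 0], [0, 0, 0, 0, 0, 0], [0, 0, 0, 0, 0, 0], [0, 0, 0, 0, 0, 0], [0, 0, 0, 0, 0, 0]], "jaw": 1, "newtons": 12}}

```text
time: 4.85
position: [0.6223, 0.0842, 0.0788]
orientation: [0.352, 0.613, -0.352, 0.613]
contact_force: [0.1, 0.4, 1.1]
width: 0.006
```

Closed to almost 0, so the nut is not held. I'll look before anything else.

```bash
python3 - <<'E'
from h import *
im=r.capture("wrist");s=r.capture("side")
cs=r.camera_info("side");uv=proj(cs,[.623,.084,.05])[0].astype(int);print(uv)
a=cv2.resize(im[120:300,150:360],None,fx=2,fy=2,interpolation=2)[:360]
b=cv2.resize(s[uv[1]-45:uv[1]+45,uv[0]-45:uv[0]+45],(360,360),interpolation=2)
cv2.imwrite("pics/w3.png",np.hstack([a,b])[:,:,::-1])
E
```

```text
[252 234]
```

View pics/w3.png

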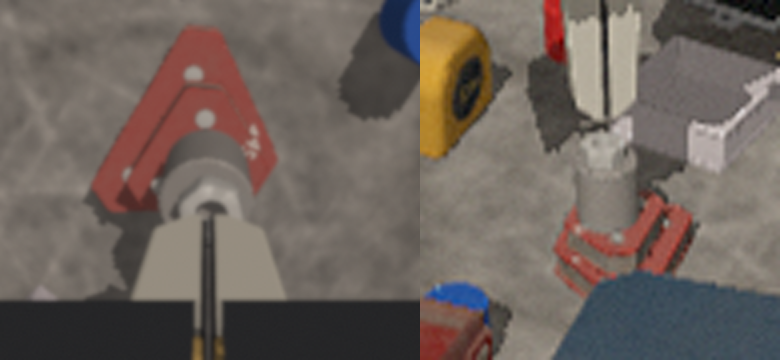

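The jaws shut just above the nut: in the side view the tips end at (252,218), with the nut top at (253,224).

```bash
python3 - <<'E'
from h import *
cs=r.camera_info("side")
o=r.get_obs();print(o['position'],o['joint_positions'].round(3))
for z in (.06,.068,.072,.077,.08,.085,.09): print(z,proj(cs,[.6223,.0842,z])[0].round(1), proj(r.camera_info("wrist"),[.6223,.0842,z])[0].round(1))
p,e=tri(cs,(253.2,224),np.load("w2.npy",allow_pickle=True).item(),(254.7,186.1));print(p,e)
E
```

```text
[0.62235009 0.08424547 0.07883682] [-0.274  0.717  0.178  1.628 -0.161  0.811  0.5  ]
0.06 [253.  230.8] [254.1 217.5]
0.068 [252.9 227.4] [254.1 222.2]
0.072 [252.8 225.7] [254.1 224.7]
0.077 [252.8 223.6] [254.1 227.9]
0.08 [252.7 222.3] [254.1 229.9]
0.085 [252.6 220.2] [254.1 233.4]
0.09 [252.6 218. ] [254.1 237.1]
[0.62221898 0.0846906  0.0764564 ] 0.001864155093831559
```

```bash
python3 - <<'E'
from h import *
cs=r.camera_info("side");cw=r.camera_info("wrist")
for v in (226,227.5,229):
  p,e=tri(cs,(252.5,218.5),cw,(254,v));print(p,e)
s=r.capture("side");w=r.capture("wrist")
np.save("t.npy",0)
a=cv2.resize(w[170:250,210:300],None,fx=5,fy=5,interpolation=2)
b=cv2.resize(s[205:255,228:278],(400,400),interpolation=2)
cv2.imwrite("pics/w4.png",np.hstack([a,b[:,:350]])[:,:,::-1])
E
```

```text
[0.61874644 0.09187023 0.09433347] 0.0018000274127255651
[0.61926276 0.09077516 0.09354396] 0.0015791679999743711
[0.61978501 0.08966756 0.09274602] 0.0013556129811683926
```

View pics/w4.png

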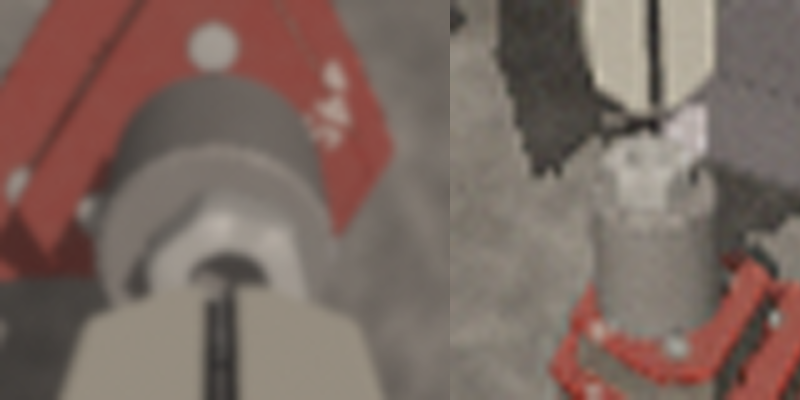

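Both views place the fingertips near z ≈ 0.093 with TCP at 0.079, so they sit about 15 mm *behind* the reported TCP rather than 11 mm ahead. The w1 view with open jaws gives about the same. I'll trust the pictures, open, go down about 24 mm and check for contact.

Call:
{"op": "move_arm", "data": {"plan": [[0, 0, 0, 0, 0, 0], [0, 0, 0, 0, 0, 0], [0, 0, 0, 0, 0, 0], [0, 0, 0, 0, 0, 0], [0, 0, 0, 0, 0, 0], [0, 0, 0, 0, 0, 0], [0.008, 0.001, 0, 0, 0, 0], [0.016, 0.001, 0, 0, 0, 0], [0.022, 0.001, 0, 0, 0, 0], [0.028, 0.001, 0, 0, 0, 0], [0.028, 0.001, 0, 0, 0, 0]], "jaw": 0.5}}

```text
time: 6.15
position: [0.6223, 0.0846, 0.0553]
orientation: [0.352, 0.614, -0.353, 0.613]
contact_force: [-0.5, -0.0, -0.1]
width: 0.5
```

```bash
python3 - <<'E'
from h import *
s=r.capture("side");w=r.capture("wrist");print(r.get_obs()['position'],r.get_obs()['contact_force'])
a=cv2.resize(w[160:240,210:300],None,fx=5,fy=5,interpolation=2)
b=cv2.resize(s[205:255,228:278],(400,400),interpolation=2)
cv2.imwrite("pics/w5.png",np.hstack([a,b[:,:350]])[:,:,::-1])
E
```

```text
[0.62298699 0.08459852 0.05623191] [-0.2801847  -0.25134544  0.64095128]
```

View pics/w5.png

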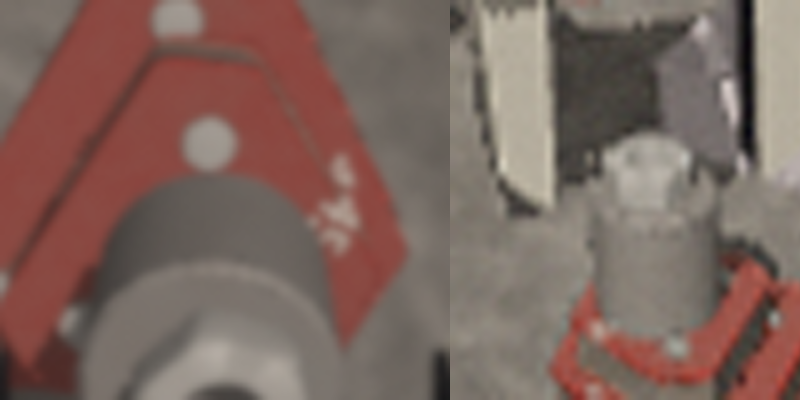

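Tips now straddle the nut at about the level of its underside. Closing.

Call:
{"op": "move_arm", "data": {"plan": [[0, 0, 0, 0, 0, 0], [0, 0, 0, 0, 0, 0], [0, 0, 0, 0, 0, 0], [0, 0, 0, 0, 0, 0], [0, 0, 0, 0, 0, 0], [0, 0, 0, 0, 0, 0], [0, 0, 0, 0, 0, 0], [0, 0, 0, 0, 0, 0]], "jaw": 1, "newtons": 15}}

```text
time: 7.05
position: [0.6231, 0.0846, 0.0566]
orientation: [0.352, 0.613, -0.352, 0.613]
contact_force: [-0.3, 0.5, 1.4]
width: 0.194
```

Nut held at 18 mm opening. Carry it to the box and release just over the rim.

Call:
{"op": "move_arm", "data": {"plan": [[-0.03, 0, 0, 0, 0, 0], [-0.0625, 0, 0, 0, 0, 0], [-0.0625, -0.03, 0.045, 0, 0, 0], [-0.0625, -0.06, 0.1, 0, 0, 0], [-0.0625, -0.0932, 0.149, 0, 0, 0], [-0.03, -0.0932, 0.149, 0, 0, 0], [0.01, -0.0932, 0.149, 0, 0, 0], [0.04, -0.0932, 0.149, 0, 0, 0], [0.04, -0.0932, 0.149, 0, 0, 0], [0.04, -0.0932, 0.149, 0, 0, 0]]}}

```text
time: 8.05
position: [0.6187, -0.0559, 0.0245]
orientation: [0.352, 0.613, -0.352, 0.613]
contact_force: [0.4, 0.8, -0.6]
width: 0.198
```

Call:
{"op": "move_arm", "data": {"plan": [[0, 0, 0, 0, 0, 0], [0, 0, 0, 0, 0, 0], [0, 0, 0, 0, 0, 0], [0, 0, 0, 0, 0, 0], [0, 0, 0, 0, 0, 0], [-0.06, 0, 0, 0, 0, 0], [-0.12, 0, 0, 0, 0, 0], [-0.2, 0, 0, 0, 0, 0], [-0.2, 0, 0, 0, 0, 0]], "jaw": 0.6}}

```text
time: 8.95
position: [0.622, -0.0566, 0.191]
orientation: [0.354, 0.609, -0.351, 0.617]
contact_force: [-0.3, 0.1, 0.5]
width: 0.401
```

```bash
python3 - <<'E'
from h import *
print(r.get_obs()['position'])
t=r.capture("top");s=r.capture("side");c=r.camera_info("wrist");w=r.capture("wrist");cv2.imwrite("pics/w6.png",w[:,:,::-1]);np.save("w6.npy",c,allow_pickle=True)
a=cv2.resize(t[130:290,170:350],None,fx=2,fy=2,interpolation=2)
b=cv2.resize(s[190:270,220:300],(320,320),interpolation=2)
cv2.imwrite("pics/v6.png",np.vstack([np.hstack([a,b]),cv2.resize(w[:256],(680,340))[:260]])[:,:,::-1])
E
```

```text
[ 0.62202942 -0.05657518  0.19098599]
```

View pics/v6.png

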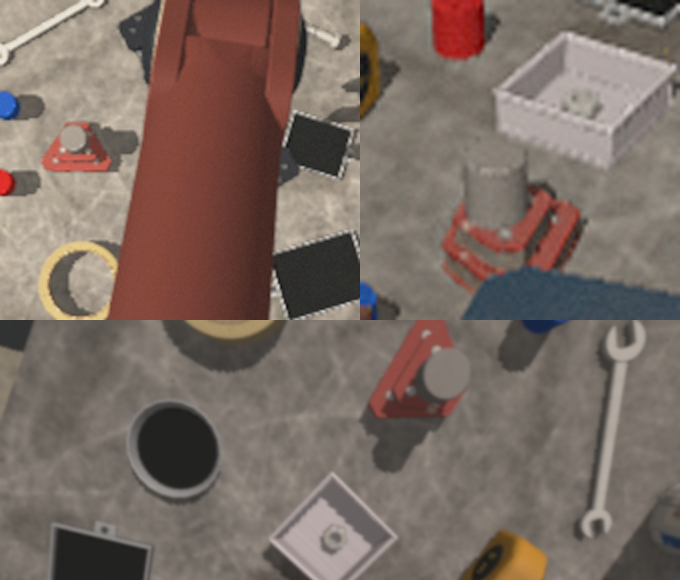

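The side and wrist parts of the view show the nut in the box. The slug is still standing at wrist (336,41) and top (207,198). Now the slug and dish from two views.

```bash
python3 - <<'E'
from h import *
ct=r.camera_info("top");c=np.load("w6.npy",allow_pickle=True).item()
w=cv2.imread("pics/w6.png");g=cv2.cvtColor(w,6)
hc=cv2.HoughCircles(cv2.GaussianBlur(g[10:80,300:375],(3,3),0),3,1.5,20,param1=80,param2=12,minRadius=14,maxRadius=22);print(hc)
if hc is not None: p=hc[0,0,:2]+[300,10]; print(p,onz(c,p,.067))
p0=(335.8,40.7);print(onz(c,p0,.067),tri(ct,(207.5,198.5),c,p0))
n,l,s,cc=cv2.connectedComponentsWithStats((w.max(2)<50).astype(np.uint8))
for i in range(1,n):
    if s[i,4]>600 and cc[i][1]<200: print(cc[i],s[i,4],onz(c,cc[i],.003),tri(ct,(267.6,263.4),c,cc[i]) if s[i,0]>90 and cc[i][0]<170 else '')
E
```

```text
[[[36.75 30.75 17.75]
  [18.75 56.25 17.75]]]
[336.75  40.75] [0.62130255 0.08289874 0.067     ]
[0.62058361 0.08252332 0.067     ] (array([0.61864409, 0.07762009, 0.08830341]), np.float64(0.001995233148318269))
[133.09259259  95.61183733] 2754 [ 0.47220645 -0.05754859  0.003     ] (array([ 0.47310862, -0.05796829,  0.0046767 ]), np.float64(0.0017022913750038742))
```

Call:
{"op": "move_arm", "data": {"plan": [[0, 0.03, -0.05, 0.18, 0, 0], [0, 0.06, -0.1, 0.36, 0, 0], [0, 0.086, -0.152, 0.54, 0, 0], [0.04, 0.086, -0.152, 0.667, 0, 0], [0.089, 0.086, -0.152, 0.667, 0, 0], [0.089, 0.086, -0.152, 0.667, 0, 0], [0.089, 0.086, -0.152, 0.667, 0, 0]], "jaw": 0.35}}

```text
time: 9.8
position: [0.6156, 0.0833, 0.1116]
orientation: [0.498, 0.502, -0.501, 0.5]
contact_force: [0.8, -0.6, 0.5]
width: 0.65
```

```bash
python3 - <<'E'
from h import *
o=r.get_obs();c=r.camera_info("wrist");w=r.capture("wrist")
print(o['position'],R.from_quat(o['orientation']).as_matrix()[:,1].round(3))
g=cv2.GaussianBlur(cv2.cvtColor(w,7),(3,3),0)
uv=proj(c,[.621,.083,.067])[0];print(uv);x,y=uv.astype(int)-45
hc=cv2.HoughCircles(g[y:y+90,x:x+90],3,1.5,20,param1=80,param2=12,minRadius=18,maxRadius=34);print(hc)
for h in hc[0][:3]: print(onz(c,h[:2]+[x,y],.067))
crop(w,x,y,x+90,y+90,5,"pics/w7.png")
cv2.imwrite("pics/w7f.png",w[:,:,::-1]);np.save("w7.npy",c,allow_pickle=True)
E
```

```text
[0.61562251 0.08327854 0.11164742] [ 1.     0.003 -0.004]
[261.32895454 204.55249956]
[[[47.25 42.75 19.95]
  [45.75 18.75 29.7 ]
  [86.25 77.25 31.5 ]]]
[0.62238031 0.085181   0.067     ]
[0.62107592 0.10332107 0.067     ]
[0.65217253 0.05782194 0.067     ]
```

Call:
{"op": "move_arm", "data": {"plan": [[0.03, 0.008, -0.0015, 0, 0, 0], [0.06, 0.008, -0.0015, 0, 0, 0], [0.085, 0.008, -0.0015, 0, 0, 0], [0.0995, 0.008, -0.0015, 0, 0, 0], [0.0995, 0.008, -0.0015, 0, 0, 0], [0.0995, 0.008, -0.0015, 0, 0, 0]]}}

```text
time: 10.45
position: [0.6245, 0.0847, 0.035]
orientation: [0.5, 0.5, -0.499, 0.501]
contact_force: [0.5, -0.9, -0.0]
width: 0.648
```

Call:
{"op": "move_arm", "data": {"plan": [[0, 0, 0, 0, 0, 0], [0, 0, 0, 0, 0, 0], [0, 0, 0, 0, 0, 0], [0, 0, 0, 0, 0, 0], [0, 0, 0, 0, 0, 0], [0, 0, 0, 0, 0, 0]], "jaw": 1, "newtons": 25}}

```text
time: 11.05
position: [0.6229, 0.0851, 0.0339]
orientation: [0.499, 0.501, -0.499, 0.501]
contact_force: [-1.6, 0.9, 3.1]
width: 0.329
```

Slug held (30.6 mm). Lift and carry to above the dish.

Call:
{"op": "move_arm", "data": {"plan": [[-0.02, 0, 0, 0, 0, 0], [-0.05, 0, 0, 0, 0, 0], [-0.075, 0, 0, 0, 0, 0], [-0.075, -0.04, 0.036, 0, 0, 0], [-0.075, -0.08, 0.075, 0, 0, 0], [-0.075, -0.12, 0.112, 0, 0, 0], [-0.075, -0.16, 0.15, 0, 0, 0], [-0.075, -0.1875, 0.178, 0, 0, 0], [-0.04, -0.1875, 0.178, 0, 0, 0], [0, -0.1875, 0.178, 0, 0, 0], [0.02, -0.1875, 0.178, 0, 0, 0], [0.02, -0.1875, 0.178, 0, 0, 0], [0.02, -0.1875, 0.178, 0, 0, 0], [0.02, -0.1875, 0.178, 0, 0, 0]]}}

```text
time: 12.45
position: [0.4747, -0.0581, 0.0185]
orientation: [0.499, 0.5, -0.499, 0.502]
contact_force: [-0.0, -0.7, -2.2]
width: 0.327
```

```bash
python3 - <<'E'
from h import *
print(r.get_obs()['position'],R.from_quat(r.get_obs()['orientation']).as_matrix()[:,0].round(3),r.get_obs()['width'])
w=r.capture("wrist");s=r.capture("side")
a=cv2.resize(w[130:290,150:330],(405,360),interpolation=2);uv=proj(r.camera_info("side"),[.473,-.058,.03])[0].astype(int)
b=cv2.resize(s[uv[1]-40:uv[1]+40,uv[0]-40:uv[0]+40],(360,360),interpolation=2)
cv2.imwrite("pics/v8.png",np.hstack([a,b])[:,:,::-1])
E
```

```text
[ 0.47472464 -0.05813267  0.01848396] [ 0.002 -0.    -1.   ] 0.3274234898851777
```

View pics/v8.png

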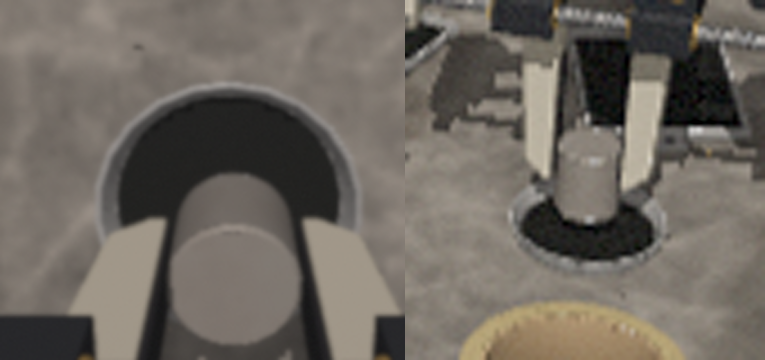

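Slug upright and centred over the dish. Lowering.

Call:
{"op": "move_arm", "data": {"plan": [[0.006, -0.002, 0, 0, 0, 0], [0.011, -0.002, 0, 0, 0, 0], [0.015, -0.002, 0, 0, 0, 0], [0.0165, -0.002, 0, 0, 0, 0], [0.0165, -0.002, 0, 0, 0, 0], [0.0165, -0.002, 0, 0, 0, 0]]}}

```text
time: 13.15
position: [0.472, -0.0579, 0.0048]
orientation: [0.499, 0.501, -0.499, 0.501]
contact_force: [-0.1, 0.4, 5.4]
width: 0.326
```

Contact felt (+5 N). Release and rise straight up.

Call:
{"op": "move_arm", "data": {"plan": [[-0.001, 0, 0, 0, 0, 0], [-0.001, 0, 0, 0, 0, 0], [-0.001, 0, 0, 0, 0, 0], [-0.001, 0, 0, 0, 0, 0], [-0.001, 0, 0, 0, 0, 0], [-0.03, 0, 0, 0, 0, 0], [-0.08, 0, 0, 0, 0, 0], [-0.14, 0, 0, 0, 0, 0], [-0.2, 0, 0, 0, 0, 0], [-0.2, 0, 0, 0, 0, 0], [-0.2, 0, 0, 0, 0, 0]], "jaw": 0.4}}

```text
time: 14.25
position: [0.4725, -0.0578, 0.1652]
orientation: [0.5, 0.501, -0.498, 0.502]
contact_force: [-0.4, 0.2, -0.5]
width: 0.597
```

Call:
{"op": "move_arm", "data": {"plan": [[-0.02, 0.04, -0.04, 0, 0, 0], [-0.04, 0.08, -0.08, 0, 0, 0], [-0.05, 0.12, -0.12, 0, 0, 0], [-0.05, 0.16, -0.16, 0, 0, 0], [-0.05, 0.172, -0.176, 0, 0, 0], [-0.05, 0.172, -0.176, 0, 0, 0], [-0.05, 0.172, -0.176, 0, 0, 0]], "jaw": 0.2}}

```text
time: 14.95
position: [0.6076, 0.0821, 0.2022]
orientation: [0.498, 0.501, -0.501, 0.5]
contact_force: [-0.7, -1.0, -1.3]
width: 0.805
```

```bash
cat >> h.py <<'E'
def redpoly(im,ci,lo=90,eps=1.5,near=(.615,.083,.02)):
    "largest red blob nearest the given point; hull corners in px"
    b,g,q=[im[...,k].astype(int) for k in (2,1,0)]
    m=((q>1.5*g)&(q>60)).astype(np.uint8); m=cv2.morphologyEx(m,3,np.ones((3,3)))
    cs,_=cv2.findContours(m,0,2); uv=proj(ci,near)[0]
    c=max((c for c in cs if abs(c[:,0].mean(0)-uv).max()<60),key=cv2.contourArea)
    return c,cv2.approxPolyDP(cv2.convexHull(c),eps,True)[:,0]
E
python3 - <<'E'
from h import *
o=r.get_obs();c=r.camera_info("wrist");w=r.capture("wrist");cv2.imwrite("pics/w9f.png",w[:,:,::-1]);np.save("w9.npy",c,allow_pickle=True)
t=r.capture("top");cv2.imwrite("pics/t9.png",t[:,:,::-1])
print(o['position'],R.from_quat(o['orientation']).as_matrix()[:,1].round(3))
_,a=redpoly(w,c);print([(q.tolist(),onz(c,q,.016)[:2].round(4).tolist()) for q in a])
x,y=proj(c,[.615,.083,.02])[0].astype(int)-50;print(x,y);crop(w,x,y,x+100,y+100,6,"pics/w9.png")
E
```

```text
[0.60764573 0.08211692 0.20216694] [ 1.     0.003 -0.005]
[([250, 123], [0.6023, 0.1269]), ([286, 148], [0.6429, 0.0993]), ([289, 152], [0.6465, 0.0947]), ([288, 171], [0.6461, 0.0726]), ([282, 177], [0.6394, 0.0654]), ([247, 195], [0.5988, 0.0433]), ([238, 188], [0.5883, 0.0518]), ([239, 130], [0.59, 0.1192]), ([242, 126], [0.5934, 0.1236])]
211 112
```

View pics/w9.png

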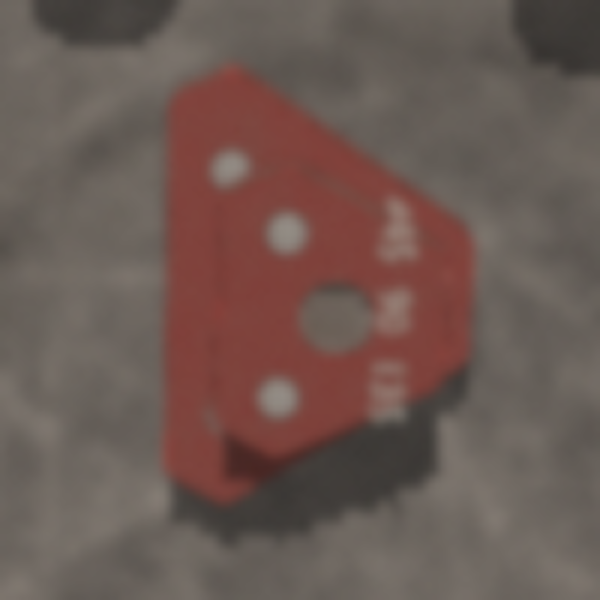

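The small magnet (bolts at crop (287,233), (278,398), hole (335,318)) lies on the large one, both noses at +x, and their edges blend. I'll take a closer wrist view with contrast raised.

Call:
{"op": "move_arm", "data": {"plan": [[0.05, 0.008, 0, 0, 0, 0], [0.1, 0.008, 0, 0, 0, 0], [0.11, 0.008, 0, 0, 0, 0], [0.11, 0.008, 0, 0, 0, 0], [0.11, 0.008, 0, 0, 0, 0], [0.11, 0.008, 0, 0, 0, 0]]}}

```text
time: 15.65
position: [0.6172, 0.0831, 0.1188]
orientation: [0.5, 0.5, -0.498, 0.502]
contact_force: [0.6, 0.6, 0.2]
width: 0.799
```

```bash
python3 - <<'E'
from h import *
o=r.get_obs();c=r.camera_info("wrist");w=r.capture("wrist");cv2.imwrite("pics/w10f.png",w[:,:,::-1]);np.save("w10.npy",c,allow_pickle=True)
print(o['position'],R.from_quat(o['orientation']).as_matrix()[:,1].round(3))
x,y=proj(c,[.615,.083,.02])[0].astype(int)-[70,80];print(x,y)
l=cv2.cvtColor(w,cv2.COLOR_RGB2GRAY)
e=cv2.createCLAHE(6,(8,8)).apply(cv2.resize(l[y:y+145,x:x+140],None,fx=4,fy=4,interpolation=2))
cv2.imwrite("pics/w10.png",e)
E
```

```text
[0.6171775  0.08313414 0.11884574] [1.    0.003 0.004]
180 104
```

View pics/w10.png

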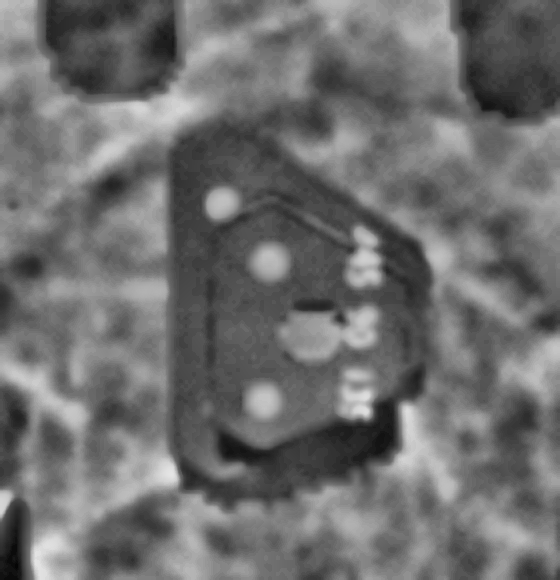

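```bash
python3 - <<'E'
from h import *
c=np.load("w10.npy",allow_pickle=True).item();c9=np.load("w9.npy",allow_pickle=True).item()
P=lambda u,v:np.array([180+u/4,104+v/4]); Q=lambda u,v:np.array([211+u/6,112+v/6])
for n,a,b in(("A",(270,262),(287,233)),("B",(262,402),(278,398)),("L",(221,203),(230,168))):
    p,e=tri(c,P(*a),c9,Q(*b));print(n,p.round(4),e.round(4),onz(c,P(*a),.032 if n!="L" else .016).round(4))
for n,a,z in(("sback1",(214,245),.032),("sback2",(210,405),.032),("snose1",(410,300),.032),("snose2",(406,388),.032),("sU",(271,204),.032),("sD",(265,447),.032),
 ("lback1",(173,160),.016),("lback2",(175,440),.016),("lnose",(431,265),.016),("lU",(232,125),.016),("lD",(248,495),.016)): print(n,onz(c,P(*a),z)[:2].round(4))
ct=r.camera_info("top");t=cv2.imread("pics/t9.png")
E
```

```text
A [0.6121 0.0977 0.0259] 0.0001 [0.6122 0.0992 0.032 ]
B [0.6106 0.0683 0.0331] 0.0003 [0.6104 0.068  0.032 ]
L [0.6012 0.1077 0.0123] 0.0006 [0.6012 0.1086 0.016 ]
sback1 [0.6005 0.1028]
sback2 [0.5991 0.0672]
snose1 [0.6419 0.091 ]
snose2 [0.6416 0.0713]
sU [0.6124 0.1115]
sD [0.611  0.0575]
lback1 [0.5908 0.1181]
lback2 [0.5898 0.0529]
lnose [0.6479 0.0948]
lU [0.6038 0.1257]
lD [0.6067 0.0391]
```

Small magnet: centre (0.6208, 0.0845), yaw about −2.5°, 42 × 54 mm as expected, and bolt heights of 26 to 33 mm fit a 32 mm top. Grasping it nose to back.

Call:
{"op": "move_arm", "data": {"plan": [[0.04, 0.0045, -0.0018, 0.056, 0, 0], [0.08, 0.0045, -0.0018, 0.056, 0, 0], [0.12, 0.0045, -0.0018, 0.056, 0, 0], [0.134, 0.0045, -0.0018, 0.056, 0, 0], [0.14, 0.0045, -0.0018, 0.056, 0, 0], [0.14, 0.0045, -0.0018, 0.056, 0, 0], [0.14, 0.0045, -0.0018, 0.056, 0, 0]]}}

```text
time: 16.4
position: [0.6207, 0.0849, 0.0062]
orientation: [0.511, 0.489, -0.509, 0.491]
contact_force: [-0.1, -0.5, -0.4]
width: 0.8
```

Call:
{"op": "move_arm", "data": {"plan": [[0, 0, 0, 0, 0, 0], [0, 0, 0, 0, 0, 0], [0, 0, 0, 0, 0, 0], [0, 0, 0, 0, 0, 0], [0, 0, 0, 0, 0, 0], [0, 0, 0, 0, 0, 0], [0, 0, 0, 0, 0, 0]], "jaw": 1, "newtons": 30}}

```text
time: 17.1
position: [0.6194, 0.0849, 0.0046]
orientation: [0.51, 0.49, -0.51, 0.49]
contact_force: [0.7, 1.0, 0.9]
width: 0.437
```

Small magnet held (40.6 mm). Lift, cross to the small tray turning 15.5° and hover for a check.

Call:
{"op": "move_arm", "data": {"plan": [[-0.03, 0, 0, 0, 0, 0], [-0.08, 0, 0, 0, 0, 0], [-0.1, 0.003, 0.05, 0.05, 0, 0], [-0.1, 0.006, 0.1, 0.1, 0, 0], [-0.1, 0.008, 0.15, 0.15, 0, 0], [-0.1, 0.01, 0.2, 0.2, 0, 0], [-0.1, 0.012, 0.25, 0.25, 0, 0], [-0.1, 0.014, 0.3, 0.3, 0, 0], [-0.1, 0.016, 0.35, 0.344, 0, 0], [-0.09, 0.016, 0.3655, 0.344, 0, 0], [-0.09, 0.016, 0.3655, 0.344, 0, 0], [-0.09, 0.016, 0.3655, 0.344, 0, 0]]}}

```text
time: 18.3
position: [0.6201, -0.2051, 0.0755]
orientation: [0.571, 0.418, -0.571, 0.416]
contact_force: [0.6, -0.0, -0.6]
width: 0.44
```

```bash
python3 - <<'E'
from h import *
o=r.get_obs();c=r.camera_info("wrist");w=r.capture("wrist");cv2.imwrite("pics/w11f.png",w[:,:,::-1]);np.save("w11.npy",c,allow_pickle=True)
t=r.capture("top");s=r.capture("side");cv2.imwrite("pics/s11.png",s[:,:,::-1])
print(o['position'],R.from_quat(o['orientation']).as_matrix()[:,1].round(3),o['width'])
# tray floor visible corners: predicted interior corners, drawn as dots on a copy
im=w.copy()
a=np.radians(-17.9);ex=np.array([np.cos(a),np.sin(a),0]);ey=np.array([-np.sin(a),np.cos(a),0]);C=np.array([.62,-.2078,.007])
P=[C+sx*.033*ex+sy*.039*ey for sx in(-1,1) for sy in(-1,1)];uv=proj(c,P)
k=1.5;big=cv2.resize(im,None,fx=k,fy=k,interpolation=2)
for q in uv: cv2.drawMarker(big,tuple(int(v*k) for v in q),(0,255,0),0,8,1)
cv2.imwrite("pics/w11.png",big[100:560,:,::-1]);print(uv.round(1))
E
```

```text
[ 0.62011098 -0.20514332  0.07546962] [ 0.953 -0.304 -0.003] 0.4396912193978732
[[215.  241.4]
 [212.1 149.1]
 [293.7 241.9]
 [297.7 149.6]]
```

View pics/w11.png

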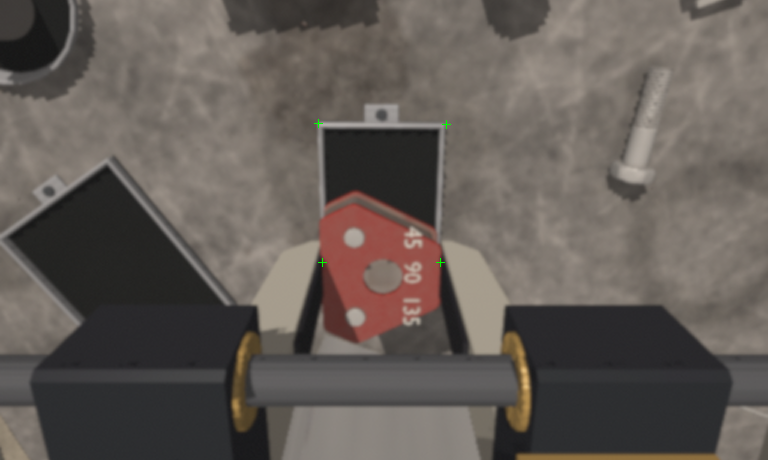

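The tray corners match the top-camera prediction to about 1 mm at z = 7 mm, and the magnet is aligned. Lowering, slowing at the end.

Call:
{"op": "move_arm", "data": {"plan": [[0.03, -0.001, 0.0035, 0, 0, 0], [0.06, -0.001, 0.0035, 0, 0, 0], [0.08, -0.001, 0.0035, 0, 0, 0], [0.092, -0.001, 0.0035, 0, 0, 0], [0.1, -0.001, 0.0035, 0, 0, 0], [0.104, -0.001, 0.0035, 0, 0, 0], [0.104, -0.001, 0.0035, 0, 0, 0], [0.104, -0.001, 0.0035, 0, 0, 0]]}}

```text
time: 19.25
position: [0.6193, -0.2106, -0.006]
orientation: [0.572, 0.416, -0.571, 0.417]
contact_force: [0.0, -0.6, -1.4]
width: 0.444
```

Call:
{"op": "move_arm", "data": {"plan": [[0.002, 0, -0.002, 0, 0, 0], [0.004, 0, -0.002, 0, 0, 0], [0.004, 0, -0.002, 0, 0, 0], [0.004, 0, -0.002, 0, 0, 0]]}}

```text
time: 19.65
position: [0.6197, -0.2085, -0.0094]
orientation: [0.572, 0.417, -0.571, 0.417]
contact_force: [0.3, 1.8, 2.9]
width: 0.442
```

Contact felt. Release and rise.

Call:
{"op": "move_arm", "data": {"plan": [[0, 0, 0, 0, 0, 0], [0, 0, 0, 0, 0, 0], [0, 0, 0, 0, 0, 0], [0, 0, 0, 0, 0, 0], [0, 0, 0, 0, 0, 0], [-0.02, 0, 0, 0, 0, 0], [-0.06, 0, 0, 0, 0, 0], [-0.12, 0, 0, 0, 0, 0], [-0.18, 0, 0, 0, 0, 0], [-0.2, 0, 0, 0, 0, 0], [-0.2, 0, 0, 0, 0, 0]], "jaw": 0.35}}

```text
time: 20.75
position: [0.6214, -0.21, 0.1552]
orientation: [0.573, 0.414, -0.57, 0.419]
contact_force: [-0.1, -0.8, -1.2]
width: 0.652
```

```bash
python3 - <<'E'
from h import *
o=r.get_obs();c=r.camera_info("wrist");w=r.capture("wrist");cv2.imwrite("pics/w12f.png",w[:,:,::-1]);np.save("w12.npy",c,allow_pickle=True)
print(o['position'])
a=np.radians(-17.9);M=np.array([[np.cos(a),np.sin(a)],[-np.sin(a),np.cos(a)]])
_,p=redpoly(w,c,near=(.62,-.208,.018));print(p.tolist())
q=np.array([M@(onz(c,v,.018)[:2]-[.6195,-.208]) for v in p])*1000;print(q.round(1).tolist(),'centre',((q.max(0)+q.min(0))/2).round(1),(q.max(0)-q.min(0)).round(1))
s=r.capture("side");cv2.imwrite("pics/s12.png",s[:,:,::-1])
E
```

```text
[ 0.62138975 -0.21004364  0.1551713 ]
[[243, 144], [270, 159], [271, 184], [243, 199], [239, 199], [228, 191], [228, 151], [235, 145]]
[[-6.8, 28.1], [19.8, 13.3], [21.3, -12.4], [-7.2, -28.5], [-11.3, -28.5], [-22.4, -19.9], [-21.6, 21.2], [-14.6, 27.1]] centre [-0.6 -0.2] [43.6 56.6]
```

Small magnet centred in its tray to within 1 mm and aligned. Back to the large magnet.

Call:
{"op": "move_arm", "data": {"plan": [[-0.03, -0.018, -0.05, -0.1, 0, 0], [-0.0375, -0.036, -0.1, -0.2, 0, 0], [-0.0375, -0.054, -0.155, -0.3, 0, 0], [-0.0375, -0.072, -0.21, -0.4, 0, 0], [-0.0375, -0.09, -0.265, -0.4, 0, 0], [-0.0375, -0.11, -0.32, -0.4, 0, 0], [-0.0375, -0.12, -0.346, -0.4, 0, 0], [-0.0375, -0.12, -0.346, -0.4, 0, 0], [-0.0375, -0.12, -0.346, -0.4, 0, 0], [-0.0375, -0.12, -0.346, -0.4, 0, 0]], "jaw": 0.1}}

```text
time: 21.85
position: [0.6119, 0.0813, 0.1792]
orientation: [-0.499, -0.5, 0.501, -0.5]
contact_force: [0.1, -0.0, 0.1]
width: 0.901
```

```bash
python3 - <<'E'
from h import *
o=r.get_obs();c=r.camera_info("wrist");w=r.capture("wrist");cv2.imwrite("pics/w13f.png",w[:,:,::-1]);np.save("w13.npy",c,allow_pickle=True)
print(o['position'],R.from_quat(o['orientation']).as_matrix()[:,1].round(3),o['width'])
cn,p=redpoly(w,c,near=(.618,.083,.016))
q=np.array([onz(c,v,.016)[:2] for v in p]);print(p.tolist(),q.round(4).tolist(),((q.max(0)+q.min(0))/2).round(4),(q.max(0)-q.min(0)).round(4))
cn=np.array([onz(c,v,.016)[:2] for v in cn[:,0]]);lx=cn[:,0].min()
b=cn[(cn[:,0]<lx+.004)&(abs(cn[:,1]-.083)<.028)];print("back fit dx/dy",np.polyfit(b[:,1],b[:,0],1))
t=r.capture("top");ct=r.camera_info("top");_,pt=redpoly(t,ct,near=(.618,.083,.016));q=np.array([onz(ct,v,.016)[:2] for v in pt]);print("top",pt.tolist(),q.round(4).tolist(),((q.max(0)+q.min(0))/2).round(4))
E
```

```text
[0.61187129 0.08127919 0.17915586] [ 1.     0.    -0.002] 0.9010967993349409
[[246, 124], [286, 153], [286, 174], [249, 198], [241, 200], [233, 193], [233, 132], [235, 128]] [[0.6034, 0.1272], [0.6457, 0.0968], [0.6464, 0.0738], [0.6063, 0.0463], [0.5974, 0.0439], [0.5886, 0.0521], [0.5898, 0.1189], [0.5919, 0.123]] [0.6175 0.0855] [0.0578 0.0832]
back fit dx/dy [0.01670672 0.58829926]
top [[212, 191], [225, 210], [223, 215], [214, 215], [212, 211]] [[0.6472, 0.0741], [0.601, 0.0426], [0.589, 0.0474], [0.5891, 0.0689], [0.5987, 0.0737]] [0.6181 0.0584]
```

Call:
{"op": "move_arm", "data": {"plan": [[0.05, 0.0077, -0.0046, 0.022, 0, 0], [0.1, 0.0077, -0.0046, 0.022, 0, 0], [0.15, 0.0077, -0.0046, 0.022, 0, 0], [0.19, 0.0077, -0.0046, 0.022, 0, 0], [0.215, 0.0077, -0.0046, 0.022, 0, 0], [0.23, 0.0077, -0.0046, 0.022, 0, 0], [0.235, 0.0077, -0.0046, 0.022, 0, 0], [0.235, 0.0077, -0.0046, 0.022, 0, 0], [0.235, 0.0077, -0.0046, 0.022, 0, 0]]}}

```text
time: 22.85
position: [0.6196, 0.0876, -0.0066]
orientation: [0.504, 0.496, -0.503, 0.497]
contact_force: [0.1, 0.1, 0.4]
width: 0.898
```

Call:
{"op": "move_arm", "data": {"plan": [[0, 0, 0, 0, 0, 0], [0, 0, 0, 0, 0, 0], [0, 0, 0, 0, 0, 0], [0, 0, 0, 0, 0, 0], [0, 0, 0, 0, 0, 0], [0, 0, 0, 0, 0, 0]], "jaw": 1, "newtons": 40}}

```text
time: 23.45
position: [0.6184, 0.088, -0.0076]
orientation: [0.503, 0.497, -0.503, 0.497]
contact_force: [-0.5, 0.2, 3.2]
width: 0.613
```

Large magnet held (57 mm). Lift and carry to the large tray, turning +16.6°.

Call:
{"op": "move_arm", "data": {"plan": [[-0.02, 0, 0, 0, 0, 0], [-0.06, 0, 0, 0, 0, 0], [-0.11, 0, 0, 0, 0, 0], [-0.11, -0.024, 0.047, -0.05, 0, 0], [-0.11, -0.048, 0.094, -0.1, 0, 0], [-0.11, -0.072, 0.14, -0.15, 0, 0], [-0.11, -0.096, 0.187, -0.2, 0, 0], [-0.11, -0.12, 0.233, -0.25, 0, 0], [-0.11, -0.144, 0.28, -0.3, 0, 0], [-0.11, -0.168, 0.327, -0.35, 0, 0], [-0.1, -0.1905, 0.371, -0.369, 0, 0], [-0.1, -0.1905, 0.371, -0.369, 0, 0], [-0.1, -0.1905, 0.371, -0.369, 0, 0], [-0.1, -0.1905, 0.371, -0.369, 0, 0]]}}

```text
time: 24.85
position: [0.4629, -0.2057, 0.0724]
orientation: [0.426, 0.564, -0.426, 0.565]
contact_force: [0.4, -0.6, -2.3]
width: 0.61
```

```bash
python3 - <<'E'
from h import *
o=r.get_obs();c=r.camera_info("wrist");w=r.capture("wrist");cv2.imwrite("pics/w14f.png",w[:,:,::-1])
print(o['position'],R.from_quat(o['orientation']).as_matrix()[:,1].round(3),o['width'])
a=np.radians(15.6);ex=np.array([np.cos(a),np.sin(a),0]);ey=np.array([-np.sin(a),np.cos(a),0]);C=np.array([.4625,-.2072,.007])
uv=proj(c,[C+sx*.042*ex+sy*.054*ey for sx in(-1,1) for sy in(-1,1)]);print(uv.round(1))
zt=o['position'][2]+.0076+.016
_,p=redpoly(w,c,near=(.4625,-.2072,zt));M=np.array([ex[:2],ey[:2]])
q=np.array([M@(onz(c,v,zt)[:2]-C[:2]) for v in p])*1000;print(p.tolist(),q.round(1).tolist(),(q.max(0)+q.min(0))/2,np.ptp(q,0))
k=1.5;big=cv2.resize(w,None,fx=k,fy=k,interpolation=2)
for v in uv: cv2.drawMarker(big,tuple(int(x*k) for x in v),(0,255,0),0,8,1)
cv2.imwrite("pics/w14.png",big[60:520,:,::-1])
E
```

```text
[ 0.46285345 -0.20567637  0.07238099] [0.962 0.274 0.001] 0.6096977958167964
[[202.7 257.9]
 [197.2 128.2]
 [302.4 258.5]
 [309.6 129. ]]
[[221, 169], [233, 174], [297, 215], [303, 221], [308, 231], [307, 265], [305, 270], [252, 302], [203, 302], [198, 188], [206, 176]] [[-15.9, 43.9], [-10.0, 41.4], [22.9, 19.7], [26.2, 16.4], [29.1, 10.8], [29.7, -9.3], [28.7, -12.4], [-0.1, -33.0], [-27.8, -33.2], [-27.8, 34.0], [-23.5, 40.3]] [0.92474081 5.3862814 ] [57.45560247 77.08563057]
```

View pics/w14.png

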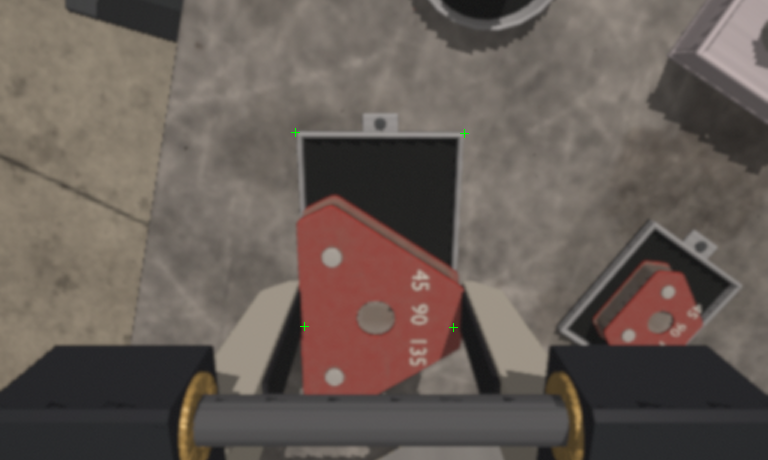

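The tray rim matches the prediction within about 1 mm. The small magnet is visibly seated in its tray, and the large one is aligned with about −2 mm offset along the long side. Lowering with that correction.

Call:
{"op": "move_arm", "data": {"plan": [[0.03, 0, -0.002, 0, 0, 0], [0.055, 0, -0.002, 0, 0, 0], [0.075, 0, -0.002, 0, 0, 0], [0.086, 0, -0.002, 0, 0, 0], [0.092, 0, -0.002, 0, 0, 0], [0.094, 0, -0.002, 0, 0, 0], [0.094, 0, -0.002, 0, 0, 0], [0.094, 0, -0.002, 0, 0, 0]]}}

```text
time: 25.7
position: [0.4621, -0.2055, -0.0025]
orientation: [0.426, 0.564, -0.426, 0.565]
contact_force: [-0.3, -0.1, -3.0]
width: 0.607
```

Call:
{"op": "move_arm", "data": {"plan": [[0.002, 0, -0.001, 0, 0, 0], [0.004, 0, -0.001, 0, 0, 0], [0.004, 0, -0.001, 0, 0, 0], [0.004, 0, -0.001, 0, 0, 0]]}}

```text
time: 26.1
position: [0.4616, -0.2045, -0.0057]
orientation: [0.426, 0.564, -0.426, 0.564]
contact_force: [-0.9, 1.1, 4.2]
width: 0.611
```

Contact felt. Release, rise and check everything.

Call:
{"op": "move_arm", "data": {"plan": [[0, 0, 0, 0, 0, 0], [0, 0, 0, 0, 0, 0], [0, 0, 0, 0, 0, 0], [0, 0, 0, 0, 0, 0], [0, 0, 0, 0, 0, 0], [-0.02, 0, 0, 0, 0, 0], [-0.06, 0, 0, 0, 0, 0], [-0.12, 0, 0, 0, 0, 0], [-0.18, 0, 0, 0, 0, 0], [-0.24, 0, 0, 0, 0, 0], [-0.24, 0, 0, 0, 0, 0], [-0.24, 0, 0, 0, 0, 0]], "jaw": 0.15}}

```text
time: 27.3
position: [0.4618, -0.2046, 0.1866]
orientation: [0.427, 0.563, -0.426, 0.565]
contact_force: [-0.3, 0.4, -0.1]
width: 0.849
```

```bash
python3 - <<'E'
from h import *
o=r.get_obs();c=r.camera_info("wrist");w=r.capture("wrist");cv2.imwrite("pics/w15f.png",w[:,:,::-1]);np.save("w15.npy",c,allow_pickle=True)
print(o['position'],o['contact_force'])
for n,C,d in(("large",(.4625,-.2072),15.6),("small",(.6195,-.208),-17.9)):
    a=np.radians(d);M=np.array([[np.cos(a),np.sin(a)],[-np.sin(a),np.cos(a)]])
    try:
        _,p=redpoly(w,c,near=(*C,.018))
        q=np.array([M@(onz(c,v,.018)[:2]-C) for v in p])*1000;print(n,q.round(1).tolist(),'centre',((q.max(0)+q.min(0))/2).round(1),np.ptp(q,0).round(1))
    except Exception as e: print(n,e)
E
```

```text
[ 0.46176074 -0.20460871  0.18659976] [-0.32942617  0.40173281 -0.05193905]
large [[-16.8, 44.0], [26.2, 16.5], [29.7, 8.8], [29.2, -11.5], [-19.8, -42.3], [-31.0, -34.0], [-30.7, 34.5], [-27.5, 39.8]] centre [-0.7  0.9] [60.7 86.3]
small [[-11.8, 26.5], [15.6, 13.7], [18.7, 8.5], [17.5, -14.4], [-9.8, -28.2], [-23.3, -22.5], [-29.9, 17.2], [-24.1, 23.9]] centre [-5.6 -0.8] [48.6 54.7]
```

Call:
{"op": "move_arm", "data": {"plan": [[-0.06, 0, 0, 0, 0, 0], [-0.12, 0, 0, 0, 0, 0], [-0.18, 0, 0, 0, 0, 0], [-0.18, 0.03, -0.055, 0, 0, 0], [-0.18, 0.06, -0.11, 0, 0, 0], [-0.18, 0.09, -0.165, 0, 0, 0], [-0.18, 0.12, -0.22, 0, 0, 0], [-0.18, 0.15, -0.275, 0, 0, 0], [-0.18, 0.18, -0.33, 0, 0, 0], [-0.18, 0.21, -0.39, 0, 0, 0], [-0.18, 0.243, -0.451, 0, 0, 0], [-0.18, 0.243, -0.451, 0, 0, 0], [-0.18, 0.243, -0.451, 0, 0, 0], [-0.18, 0.243, -0.451, 0, 0, 0]]}}

```text
time: 28.75
position: [0.5498, 0.1935, 0.328]
orientation: [0.426, 0.564, -0.428, 0.563]
contact_force: [0.2, -1.0, 0.5]
width: 0.849
```

```bash
python3 - <<'E'
from h import *
print(r.get_obs()['position'],r.get_obs()['qd'].round(3))
t=r.capture("top");s=r.capture("side");w=cv2.imread("pics/w12f.png")[:,:,::-1];w5=cv2.imread("pics/w15f.png")[:,:,::-1]
z=lambda i,x0,y0,x1,y1:cv2.resize(i[y0:y1,x0:x1],(400,290),interpolation=2)
cv2.imwrite("pics/fin.png",np.vstack([np.hstack([z(t,180,130,370,300),z(s,215,160,395,290)]),np.hstack([z(w,130,90,380,260),z(w5,130,60,430,290)])])[:,:,::-1])
E
```

```text
[0.54978667 0.19348729 0.3279799 ] [ 0.022 -0.024  0.018 -0.002 -0.001  0.    -0.   ]
```

View pics/fin.png

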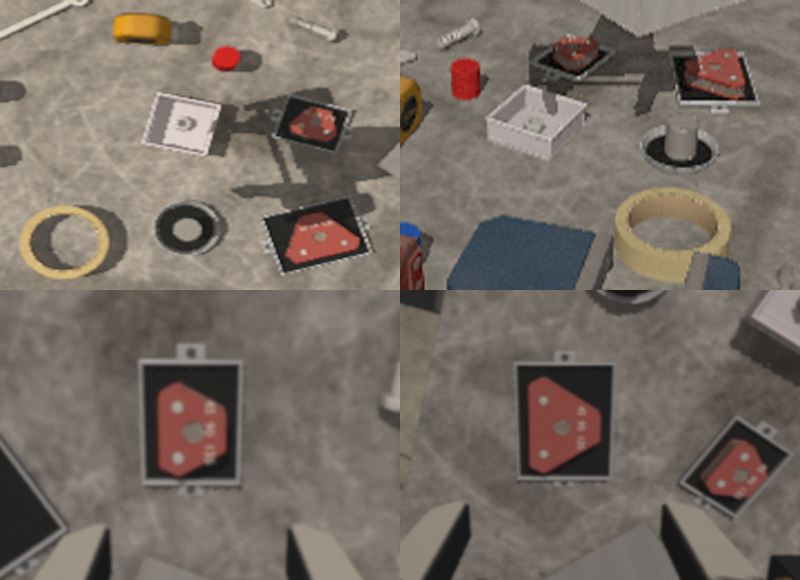

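The final view shows the nut in the box, the slug upright at the dish centre, and both magnets flat, centred and aligned in their trays. The tape roll and tape measure have not visibly moved. Handing in.

```bash
python3 -c "
from rig import r
r.job_done();print(r.get_obs()['time'])"
```

```text
the job is handed in; nothing more can be done
the job is handed in; nothing more can be done
```

I took the pile apart from the top down: nut into the square box, slug into the round dish, small magnet into the small tray, large magnet into the large tray. I handed the job in after about 29 s of robot time, with the arm parked clear and the gripper open.

**Last checks**
- **Nut:** it lies inside the box.
- **Slug:** it stands upright in the middle of the dish, judged by eye from the top and side views.
- **Small magnet:** about 1 mm from its tray's centre and aligned, measured from straight above. A later oblique view gave −5.6 mm; I put that down to the magnet's visible side faces.
- **Large magnet:** about 1 mm from its tray's centre and aligned.
- **Bystanders:** the tape roll and tape measure look unmoved. I did not measure their positions.

**What failed or disagreed**
- **First nut grasp:** it closed on air. The pictures put the fingertips about 15 mm behind the reported TCP, not 11 mm ahead as the text says. I used the pictures' value from then on, and every later grasp held.
- **Heights from two views:** they differed from the text by several mm in places. The nut top came out at 66 to 76 mm against 77, and one reading of the slug top gave 88 mm against 67. For grasping I used the text's heights. The dish, both trays and the small magnet's top agreed with it closely enough to confirm them.

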